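Dock a chip in the reader's corner pocket along the rail

TASK

Load the black chip into the chip reader by pushing it with the fingertips, never lifting it off the deck. First push it across until its long side lies flat against the blue rail, before any of it crosses the orange line; then slide it along the rail, keeping it against the rail all the way, into the corner pocket until it is fully home against the white reader. Leave the vial, the bottle and the tip box where they stand, and finish clear of everything.

Things in the scene. Friction and masses are not known exactly. Their poses are not given: they have to be found in the camera images.
- deck: Chip reader with light grey aluminium loading deck, one fixed piece. Origin on the bench (z = 0); mm in its own frame, turned about the vertical: deck x -90 to 90, y -210 to 160, flat top at z = 12. +x: across towards the blue rail, +y: along the rail towards the white reader, a block x -90 to 90, y 100 to 185, top at z = 52; its face at y = 100 is the end stop.
- corner (a point): Inner corner of the pocket at deck level, where the rail's guiding face meets the reader's face: (45, 100, 12) mm in the deck's frame, axes as the deck's.
- rail (a point): Point on the blue rail's guiding face at deck level: (45, -50, 12) mm in the deck's frame, axes as the deck's. The rail runs straight along y from y = -210 to the reader at 100 mm, is 18 mm thick, 10 mm higher than the deck; its guiding face looks to -x.
- lip (a point): Start of the blue lip that closes the pocket's third side: (2, 60, 12) mm in the deck's frame, on its inner face. Lip: y 60 to 100, 12 mm thick, 10 mm high. Pocket between rail and lip: 43 mm wide, 40 mm deep along y, open to -y. A slanted piece of equal height flares the mouth, from the lip's start away from the rail to about (-19, 42) mm.
- line (a point): Middle of the orange line painted across the deck: (-22, 0, 12) mm in the deck's frame; it runs along x at y = 0 up to the rail.
- chip: Loose black chip cartridge, brass strip on top at its leading (+y) end: 40 (its x) by 70 (its y) by 12 mm high, 30 to 65 g, flat on the deck. Origin: centre of its underside. +x looks to the rail, +y to the reader. Starts 40 to 70 mm off its place at the rail, before the orange line, turned up to 0.3 rad. Seated: origin at (25, 65, 12) mm in the deck's frame, 30 mm stick out of the pocket.
- chip_lead (a point): Bottom corner of the chip on the rail side at its leading end: (20, 35, 0) mm in the chip's frame.
- chip_trail (a point): Bottom corner of the chip on the rail side at its trailing end: (20, -35, 0) mm in the chip's frame.
- vial: Small amber glass vial with a blue cap, 24 mm across and 45 mm tall, standing loose on the deck beyond the orange line near the edge opposite the rail. Origin: centre of its underside. Leave it alone.
- bottle: White plastic bottle with a red cap, 48 mm across and 78 mm tall, standing loose on the bench on the far side of the rail. Origin: centre of its underside. Leave it alone.
- tipbox: Blue pipette-tip box with a clear lid, 64 by 86 mm and 50 mm high, loose on the bench on the far side of the rail. Origin: centre of its underside. Leave it alone.
Mind the look-alikes: they are no part of the job. Leave any purple or turquoise look-alike of the chip alone.

How it is judged:
On the way:
1. the chip's long side lies against the rail (both corners within 4 mm) with all of the chip still short of the orange line (x of each of chip_lead, chip_trail in the frame of deck above 0.041 m and y of chip_lead in the frame of deck below 0.002 m), for 0.2 s.
At the end, for the whole second after the job is handed in: the chip lies flat and at rest in the pocket, its leading end within 3 mm of the reader's face and its long side along the rail (leading corner within 4 mm, trailing corner within 6 mm) (y of chip_lead in the frame of deck above 0.097 m and x of chip_lead in the frame of deck above 0.041 m and x of chip_trail in the frame of deck above 0.039 m and z of chip in the frame of deck between 0.009 and 0.015 m and angle between chip's own z axis and vertical below 0.06 rad and linear speed of chip below 0.01 m/s); the robot touches nothing.
It fails at once if the chip is lifted more than 6 mm off the deck or tipped more than 0.3 rad (z of chip in the frame of deck above 0.018 m or angle between chip's own z axis and vertical above 0.3 rad).
It fails at once if the chip is past the orange line by more than 5 mm while either end of its long side is more than 7 mm off the rail (y of chip_lead in the frame of deck above 0.005 m and x of any of chip_lead, chip_trail in the frame of deck below 0.038 m).
It fails at once if the vial is moved more than 15 mm or tipped (distance of vial from where it was at the start of the episode above 0.015 m or angle between vial's own z axis and vertical above 0.3 rad).
It fails at once if the bottle is moved more than 15 mm or tipped (distance of bottle from where it was at the start of the episode above 0.015 m or angle between bottle's own z axis and vertical above 0.3 rad).
It fails at once if the tip box is moved more than 15 mm or tipped (distance of tipbox from where it was at the start of the episode above 0.015 m or angle between tipbox's own z axis and vertical above 0.3 rad).
It also fails if it takes over 51 s, if anything falls off the work surface, if the arm or the gripper's body presses on something with over 40 N, if the wrist force passes 120 N, or if a joint passes its speed limit or range.

ROBOT

A 7-joint arm with a two-finger parallel gripper is mounted at the origin on the work surface. World frame = base frame: x ahead of the robot, y to its left, z up, the work surface at z = 0. Lengths are in m, angles in rad, forces in N, time in s.
With the tool pointing down it reaches from about 0.4 to 0.85 m from the base axis. Payload 10.4 kg.
Tool frame: the origin (TCP) lies on the centre line of the jaws, within the pads' length; the fingertips stand 17 mm ahead of it and the grasp point (between the pads) lies 2 mm behind it; z points along the fingers, y is the line along which they close (so a half turn about z gives the same grasp; the last joint's range is limited). The gripper opens to 85 mm and grips with 20 to 120 N. Pads are 22 mm wide; open, the fingers measure 114 mm over their backs; the gripper's body (76 mm by 85 mm) begins 54 mm behind the grasp point. The pads swing forward as they close: fully open they stand 13 mm farther back than shut.
Start: joints at [1.143, 0.332, -0.065, 1.46, 0.022, 1.35, -0.088], TCP at [0.246, -0.574, 0.248] pointing down, gripper open.
Joint ranges: [-2.6, 2.6], [-0.5, 2.12], [-1.47, 1.34], [0.16, 2.42], [-1.27, 4.41], [0.06, 2.06], [-2.6, 2.6]. Speed limits (rad/s): [2.22, 2.22, 2.79, 2.79, 3.14, 3.14, 3.14].

INTERFACE

Orientations are given as a unit quaternion [x, y, z, w].
In Python, from workcell import sensors, imaging, order, spotter gives the robot as it stands. The module is installed in compiled form; this text tells all that it offers.
- The arm moves only by the shell command python3 -m inch 'ROWS' [FORCE]. ROWS is JSON, a list that holds one entry, the list of rows, each a list of 7 numbers: the shift along the tool's x, y, z in m, then the turn, a rotation vector about the tool's x, y, z in rad, then the closure, from -1 (fully open) to 1 (shut). In form: [[[x, y, z, ax, ay, az, hand], ...]]. A call has 1 to 10 rows; each row is the pose to reach, as a shift and turn from the pose commanded when the call began, along the tool's axes at that moment; what a row does not reach only later rows make up. A row lasts 1/10 s, in which the tool goes at most 50 mm and 8.59 degrees, less where a joint would pass 70% of its speed; a pose out of reach is approached as far as the arm can. A call with a gripper value outside its range is refused whole. The fingers move at their own pace and stop on an object; FORCE is the grip in N (left out, the last holds). Time passes only in rows, so rows that repeat a pose let the fingers close. It gives the time, the measured TCP pose, the force, the opening and the grip force at its end, in the units of the state.
- sensors.get_obs(): the state, without advancing time (a new reading comes with each control period).
- imaging.camera(name): name is "scene" or "top" or "wrist"; returns the picture (480x640x3 uint8, blue, green, red); there is no depth.
- imaging.calibration(name): a dict with "mtx" (3x3 intrinsics, pixels), "R" (3x3) and "t" (3): a world point X has camera coordinates R X + t; the wrist camera has in their place "tool_from_camera" (4x4, takes a point from camera to tool coordinates, whose origin is the TCP and whose axes are the flange's). Camera axes: x right, y down, z forward; pixel columns grow to the right and rows downward; lengths in m; the calibration is good to about 2 mm. A picture is of the moment at which its call begins: read the wrist's pose just before it. calibration takes no time and is no camera call.
- order.hand_in(): hands the job in; it is judged then, once.
Trained networks look in the newest picture that a camera, given by its name, has taken for a name from the list of things; names that differ only in an ending like _2 or _b are one class to them, and where a whole thing is asked for, a point or a joint stands for the part that bears it (a point fixed in the world has none). Each returns a list of dicts, best first, with "conf" (0 to 1); they miss things now and then, are a little off and sometimes report something else, mostly with a low value. They report only what shows in the picture. A call takes as long as a camera call. They do not tell look-alikes from the thing itself.
- spotter.look_for(label, camera): "pixel" ([column, row] in pixels, amid what is visible of it).
The state is a dict: "clock": time; "joint_pos": joint angles; "joint_velocities": joint speeds; "tau": joint torques, N m; "position": TCP position; "ee_rot": TCP orientation; "ft_force": force on the tool from outside, world axes, zero at the start; "torque": the same for the moment, N m; "grip_width": opening from 0.0 (shut) to 1.0 (fully open); "grasp_force": force on a finger pad.
Only numpy, scipy, OpenCV 4.12 (cv2) and the standard library are available. Lean on these libraries where they do the work, as an engineer would, in place of code of your own. Each camera call takes 0.05 s, during which the arm holds its last target. There are 200 camera calls.

## Working session

There is one attempt and no reset: what is moved stays moved. The work goes in short steps, Python scripts to look and compute and a shell command to move; the robot and the scene stay as the last step left them, time stands still between calls to the robot, and variables do not carry over. Pictures are saved under pics/ and viewed, at most 10 in all, crops included, and the job is handed in when it is done.

```bash
mkdir -p pics
python3 - <<'E'
from workcell import sensors, imaging, order, spotter
import cv2
o=sensors.get_obs();print(o['clock'],o['position'],o['ee_rot'])
for c in ("scene","top"):
    cv2.imwrite(f'pics/{c}0.png',imaging.camera(c))
    k=imaging.calibration(c);print(c,k['mtx'].tolist(),k['R'].tolist(),k['t'].tolist())
for n in ["chip","vial","bottle","tipbox","corner","rail","lip","line","chip_lead","chip_trail"]:
    print(n,[(d['pixel'],round(d['conf'],2)) for d in spotter.look_for(n,"top")])
print(imaging.calibration("wrist"))
E
```

```text
0.0 [ 0.24599341 -0.57417252  0.24753216] [ 9.79587929e-01  2.01014929e-01 -1.68928143e-04 -6.77374000e-04]
scene [[578.9571894144867, 0.0, 315.2117113825144], [0.0, 578.9571894144867, 241.2533038237621], [0.0, 0.0, 1.0]] [[-0.8312911131287426, 0.555835723894821, -0.001316539211928841], [0.47333594326493134, 0.7066612726247443, -0.5259115235340206], [-0.29139006511319854, -0.43780874113555246, -0.8505382625952987]] [0.5077821493679255, -0.21876260580112558, 1.0737499416140786]
top [[508.3300638480479, 0.0, 327.3837440512616], [0.0, 508.3300638480479, 235.25736303932717], [0.0, 0.0, 1.0]] [[0.026724620856956295, -0.9994191570684838, 0.021145759020977952], [-0.9951604910233655, -0.028599785653623946, -0.09400877281775943], [0.09455893266205088, -0.01853107511959583, -0.9953467775146134]] [-0.07586980399823366, 0.5810740125351881, 0.8667527393592099]
chip [([438.7, 349.6], 0.77), ([446.3, 229.3], 0.56)]
vial [([251.0, 296.1], 0.54), ([243.7, 174.8], 0.32)]
bottle [([339.0, 178.2], 0.79), ([287.8, 258.4], 0.5), ([337.0, 269.8], 0.42)]
tipbox [([242.9, 177.3], 0.74)]
corner [([283.6, 255.8], 0.59)]
rail [([283.5, 255.9], 0.55)]
lip [([287.5, 255.9], 0.96)]
line [([283.9, 254.2], 0.57)]
chip_lead [([337.5, 268.1], 0.81), ([437.9, 350.6], 0.59), ([445.7, 227.9], 0.58)]
chip_trail [([437.4, 353.3], 0.95), ([444.3, 226.9], 0.92), ([333.6, 266.3], 0.86)]
{'mtx': array([[419.79166779,   0.        , 321.77068852],
       [  0.        , 419.79166779, 238.8076801 ],
       [  0.        ,   0.        ,   1.        ]]), 'tool_from_camera': array([[-6.47870884e-04, -9.58779654e-01, -2.84149880e-01,
         7.20792021e-02],
       [ 9.99999727e-01, -5.19873431e-04, -5.25872606e-04,
        -7.27351330e-04],
       [ 3.56473983e-04, -2.84150143e-01,  9.58779729e-01,
        -1.25792533e-01],
       [ 0.00000000e+00,  0.00000000e+00,  0.00000000e+00,
         1.00000000e+00]])}
```

View pics/top0.png

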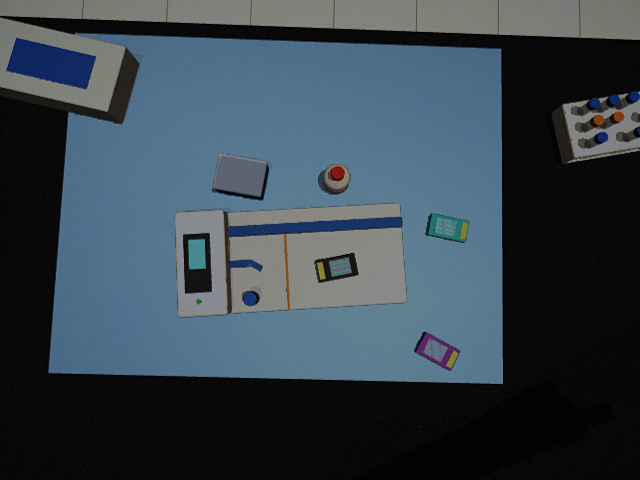

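View pics/scene0.png

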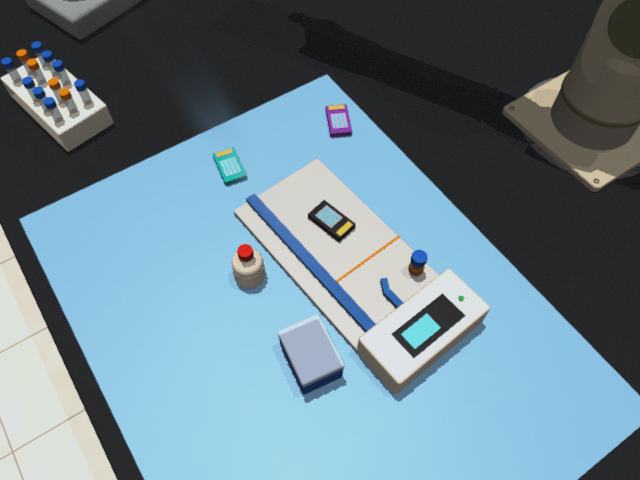

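The top view shows the deck at about (175–407, 204–317), with the reader at its left. The black chip is at (337,268), its brass end facing left, and the vial is at (251,298). The purple (438,351) and turquoise (447,228) look-alikes are off the deck. Next I'll fit the deck and chip poses from colour masks in both cameras.

```bash
cat > h.py <<'E'
import cv2, numpy as np
from workcell import sensors, imaging, spotter
def unproj(px,z,c):
    k=imaging.calibration(c);R,t,K=map(np.array,(k['R'],k['t'],k['mtx']))
    p=np.c_[np.reshape(px,(-1,2)),np.ones(len(np.reshape(px,(-1,2))))]
    d=(np.linalg.inv(K)@p.T).T@R; C=-R.T@t
    return (C+d*((z-C[2])/d[:,2])[:,None])
def mask(im,f,poly=None):
    h=cv2.cvtColor(im,cv2.COLOR_BGR2HSV).astype(int);m=f(h[...,0],h[...,1],h[...,2]).astype(np.uint8)
    return m
def comp(m,near):
    n,l,s,c=cv2.connectedComponentsWithStats(m)
    ok=[i for i in range(1,n) if s[i,4]>40]
    i=min(ok,key=lambda i:np.hypot(*(c[i]-near)))
    return l==i
def rect(m,z,c):
    cnt=max(cv2.findContours(m.astype(np.uint8),0,cv2.CHAIN_APPROX_NONE)[0],key=len).reshape(-1,2)
    w=unproj(cnt,z,c)[:,:2]*1000
    (ce,wh,a)=cv2.minAreaRect(w.astype(np.float32)); 
    if wh[0]<wh[1]: wh=wh[::-1];a+=90
    a=(a+90)%180-90   # angle of long axis from world x
    if a<0:a+=180
    return np.round(ce,1),np.round(wh,1),round(a,2)
E
python3 - <<'E'
from h import *
for c,rn,on,cn in (("top",(315,227),(287,270),(337,268)),("scene",(310,262),(369,258),(332,220))):
    im=cv2.imread(f'pics/{c}0.png')
    r=comp(mask(im,lambda h,s,v:(h>100)&(h<125)&(s>150)&(v>50)),rn)
    o=comp(mask(im,lambda h,s,v:(h>5)&(h<22)&(s>130)&(v>90)),on)
    k=comp(mask(im,lambda h,s,v:(v<70)),cn)
    print(c,'rail',rect(r,.022,c),'line',rect(o,.012,c),'chip',rect(k,.024,c))
    for n,m in (('r',r),('o',o),('k',k)): im[m]=(0,255,0) if n!='k' else (255,0,255)
    cv2.imwrite(f'pics/m_{c}.png',im)
a=cv2.resize(cv2.imread('pics/m_top.png')[190:330,165:425],None,fx=3,fy=3)[:, :780]
b=cv2.imread('pics/m_scene.png')[150:400,220:500]
cv2.imwrite('pics/m.png',a); cv2.imwrite('pics/mb.png',cv2.resize(b,None,fx=2,fy=2))
E
```

```text
top rail (array([599.1, -37.3]), array([308.4,  17.4]), 95.04) line (array([518.2,  11. ]), array([133.4,   3.8]), 4.97) chip (array([527.6, -76.2]), array([72.6, 40.9]), 102.98)
scene rail (array([601.2, -41.5]), array([299.9,  17.3]), 95.07) line (array([516.4,   9.2]), array([129.9,   3.7]), 5.05) chip (array([530.4, -75. ]), array([72.2, 43.3]), 102.41)
```

View pics/m.png

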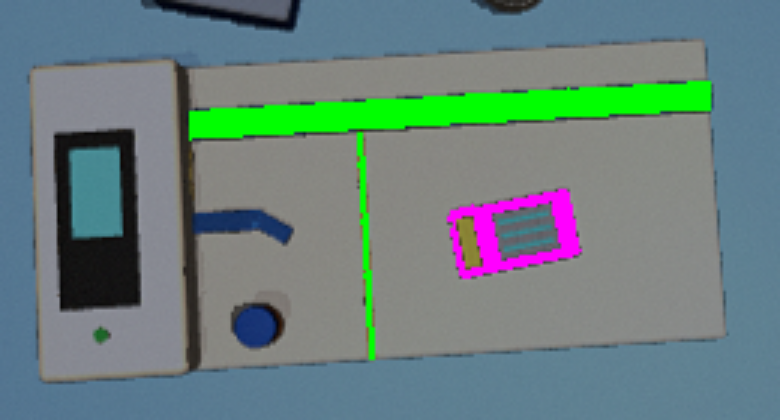

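View pics/mb.png

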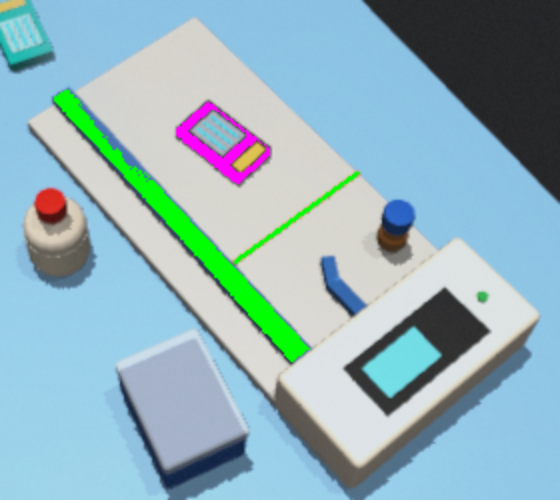

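```bash
cat >> h.py <<'E'
from scipy.spatial.transform import Rotation as Ro
O=np.array([540.3,12.5]);YAW=5.04
def D(th=YAW): a=np.radians(th);return np.array([[np.cos(a),-np.sin(a)],[np.sin(a),np.cos(a)]])
def shift(x,y,z,yaw=0,obs=None):
    """rows value for tool at deck x,y mm, TCP height z mm, tool x at deck angle yaw (deg)"""
    o=obs or sensors.get_obs();R=Ro.from_quat(o['ee_rot'])
    w=np.append(O+D()@[x,y],z)/1000
    T=Ro.from_euler('z',YAW+yaw,degrees=True)*Ro.from_quat([1,0,0,0])
    print('shift',np.round(R.inv().apply(w-o['position']),4),'turn',np.round((R.inv()*T).as_rotvec(),4))
def where():
    o=sensors.get_obs();p=o['position']*1000
    print('t',o['clock'],'deck',np.round(D().T@(p[:2]-O),1),'z',round(p[2],1),'F',np.round(o['ft_force'],1),'w',o['grip_width'])
E
python3 -c "
from h import *
shift(-75,-87,100)"
```

```text
shift [ 0.4031 -0.3644  0.1483] turn [ 0.     -0.      0.3168]
```

```bash
python3 -m inch '[[[0.2,-0.18,0.05,0,0,0.15,0.1],[0.2,-0.18,0.05,0,0,0.15,0.1],[0.2,-0.18,0.05,0,0,0.3168,0.1],[0.2,-0.18,0.05,0,0,0.3168,0.1],[0.403,-0.3644,0.05,0,0,0.3168,0.1],[0.403,-0.3644,0.05,0,0,0.3168,0.1],[0.403,-0.3644,0.05,0,0,0.3168,0.1],[0.403,-0.3644,0.05,0,0,0.3168,0.1],[0.403,-0.3644,0.05,0,0,0.3168,0.1],[0.403,-0.3644,0.05,0,0,0.3168,0.1]]]'
python3 -c "
from h import *
where();shift(-75,-87,100);shift(-75,-87,35)"
```

```text
clock: 1.6
position: [0.4533, -0.1233, 0.2006]
ee_rot: [0.999, 0.044, 0.0, 0.0]
ft_force: [1.0, 0.3, 0.7]
grip_width: 0.448
grasp_force: 0.0
t 1.6 deck [ -98.6 -127.6] z 200.6 F [1.  0.3 0.7] w 0.44778219122653823
shift [ 0.0235 -0.0407  0.1006] turn [ 0.0008 -0.0009 -0.0002]
shift [ 0.0234 -0.0408  0.1656] turn [ 0.0008 -0.0009 -0.0002]
```

```bash
python3 -m inch '[[[0,0,0,0,0,0,0.1],[0,0,0,0,0,0,0.1]]]' >/dev/null
python3 -c "
from h import *
where();shift(-75,-87,100)"
```

```text
t 1.8 deck [ -98.9 -128.6] z 200.3 F [-0.7 -0.9  0.6] w 0.45132193197573145
shift [ 0.024  -0.0416  0.1003] turn [ 0.0003 -0.0001  0.0027]
```

Commanded equals measured here. I'll go over the start spot and descend.

```bash
python3 -m inch '[[[0.024,-0.0416,0.04,0,0,0,0.1],[0.024,-0.0416,0.08,0,0,0,0.1],[0.024,-0.0416,0.12,0,0,0,0.1],[0.024,-0.0416,0.155,0,0,0,0.1],[0.024,-0.0416,0.155,0,0,0,0.1],[0.024,-0.0416,0.155,0,0,0,0.1]]]' >/dev/null
python3 - <<'E'
from h import *
where();shift(-75,-87,30)
im=imaging.camera("top");cv2.imwrite('pics/top1.png',cv2.resize(im[180:330,220:440],None,fx=3.4,fy=3.4))
E
```

```text
t 2.4 deck [-75.4 -88.9] z 45.9 F [ 0.5 -0.4  1. ] w 0.4495802490914323
shift [ 0.0005 -0.0019  0.0159] turn [ 0.      0.0007 -0.0016]
```

View pics/top1.png

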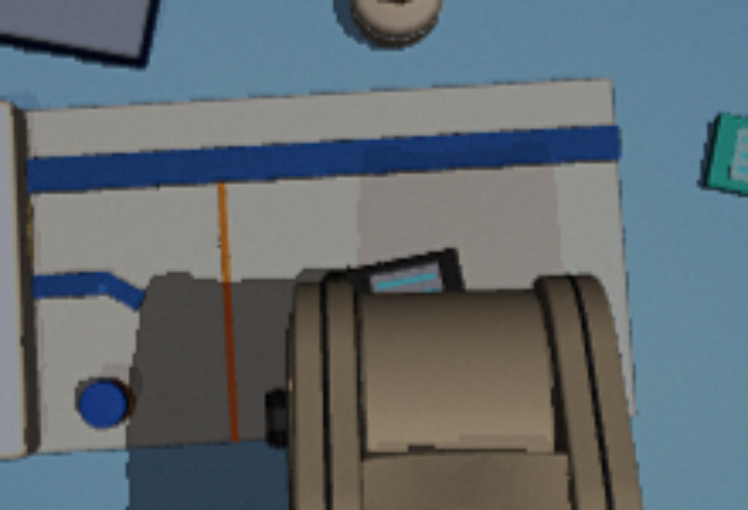

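The chip is still where it was, just above the hand at about (415,275) in this crop. I'll feel for the deck with small downward steps.

```bash
python3 -m inch '[[[0,-0.002,0.008,0,0,0,0.1],[0,-0.002,0.014,0,0,0,0.1],[0,-0.002,0.014,0,0,0,0.1]]]' | grep -E "pos|ft_"
python3 -m inch '[[[0,0,0.002,0,0,0,0.1],[0,0,0.002,0,0,0,0.1]]]' | grep -E "pos|ft_"
python3 -m inch '[[[0,0,0.002,0,0,0,0.1],[0,0,0.002,0,0,0,0.1]]]' | grep -E "pos|ft_"
```

```text
position: [0.4727, -0.0797, 0.0311]
ft_force: [-0.9, -0.7, 0.2]
position: [0.4729, -0.0797, 0.0293]
ft_force: [0.4, -0.3, -0.5]
position: [0.4732, -0.0797, 0.0278]
ft_force: [-3.3, -0.3, 8.3]
```

```bash
python3 -m inch '[[[0,0,0.002,0,0,0,0.1],[0,0,0.002,0,0,0,0.1]]]' | grep -E "pos|ft_"
```

```text
position: [0.4732, -0.0797, 0.0276]
ft_force: [-15.3, 2.5, 40.2]
```

Deck contact is at TCP z of about 28 mm. I'll raise 6.5 mm and push across.

```bash
python3 -m inch '[[[0,0,-0.0065,0,0,0,0.1],[0.01,0,-0.0065,0,0,0,0.1],[0.015,0,-0.0065,0,0,0,0.1],[0.02,0,-0.0065,0,0,0,0.1],[0.025,0,-0.0065,0,0,0,0.1],[0.03,0,-0.0065,0,0,0,0.1],[0.035,0,-0.0065,0,0,0,0.1],[0.04,0,-0.0065,0,0,0,0.1],[0.045,0,-0.0065,0,0,0,0.1],[0.05,0,-0.0065,0,0,0,0.1]]]' | grep -E "pos|ft_"
python3 - <<'E'
from h import *
where();shift(-20,-88,32)
im=imaging.camera("scene");cv2.imwrite('pics/sc2.png',cv2.resize(im[120:400,180:500],None,fx=2,fy=2))
E
```

```text
position: [0.523, -0.0752, 0.0317]
ft_force: [1.0, -0.1, 0.2]
t 4.35 deck [-24.9 -85.9] z 31.7 F [ 1.  -0.1  0.2] w 0.44674048522656173
shift [ 0.0049  0.0021 -0.0003] turn [ 0.0001  0.0001 -0.    ]
```

View pics/sc2.png

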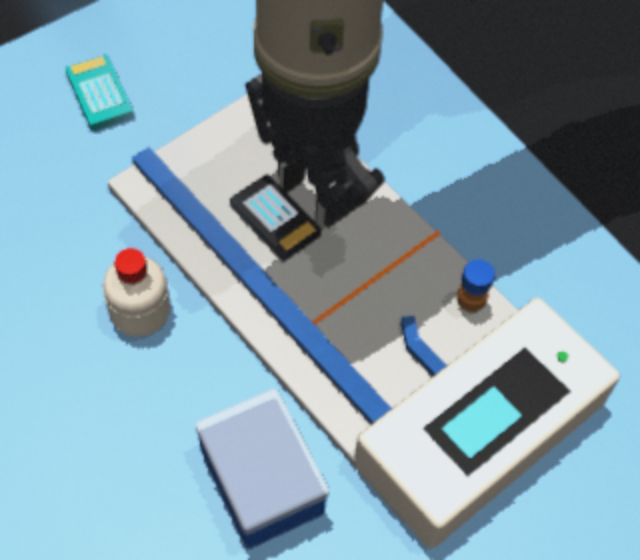

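The chip is now parallel to the rail and in contact with both fingertips, at about (275,217) in this crop. I'll keep pushing towards the rail and watch the force.

```bash
python3 -m inch '[[[0.005,0,0,0,0,0,0.1],[0.01,0,0,0,0,0,0.1],[0.014,0,0,0,0,0,0.1],[0.016,0,0,0,0,0,0.1],[0.016,0,0,0,0,0,0.1]]]' | grep -E "pos|ft_"
python3 -m inch '[[[0.0015,0,0,0,0,0,0.1],[0.0015,0,0,0,0,0,0.1]]]' | grep -E "pos|ft_"
python3 -m inch '[[[0.0015,0,0,0,0,0,0.1],[0.0015,0,0,0,0,0,0.1]]]' | grep -E "pos|ft_"
python3 - <<'E'
from h import *
where()
E
```

```text
position: [0.5389, -0.0738, 0.0317]
ft_force: [-0.3, -0.2, -0.4]
position: [0.5401, -0.0737, 0.0318]
ft_force: [-0.3, -0.5, -0.4]
position: [0.5417, -0.0736, 0.0318]
ft_force: [-0.5, 0.4, 0.2]
t 5.3 deck [ -6.2 -85.9] z 31.8 F [-0.5  0.4  0.2] w 0.44739768575355215
```

```bash
for i in 1 2 3; do python3 -m inch '[[[0.0015,0,0,0,0,0,0.1],[0.0015,0,0,0,0,0,0.1]]]' | grep -E "pos|ft_"; done
python3 - <<'E'
from h import *
where()
im=imaging.camera("scene")
k=comp(mask(im,lambda h,s,v:(v<45)),(320,225))
cv2.imwrite('pics/sc3.png',cv2.resize(im[170:300,240:400],None,fx=4.5,fy=4.5))
E
```

```text
position: [0.542, -0.0736, 0.0315]
ft_force: [-4.8, -0.0, 4.4]
position: [0.5421, -0.0736, 0.0311]
ft_force: [-11.4, -0.7, 7.4]
position: [0.5422, -0.0737, 0.0307]
ft_force: [-15.9, -0.8, 10.2]
t 5.9 deck [ -5.7 -86. ] z 30.7 F [-15.9  -0.8  10.2] w 0.45151745906551266
```

View pics/sc3.png

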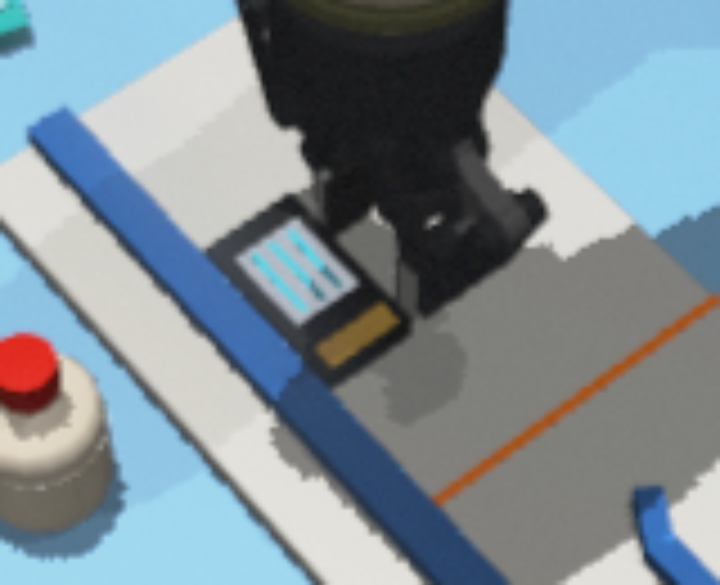

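The chip lies flat against the rail, well before the line. I'll back off, lift, and work out the second push pose.

```bash
python3 -m inch '[[[-0.01,0,0,0,0,0,0.1],[-0.03,0,0,0,0,0,0.1],[-0.03,0,-0.04,0,0,0,0.1],[-0.03,0,-0.07,0,0,0,0.8],[-0.03,0,-0.07,0,0,0,0.8],[-0.03,0,-0.07,0,0,0,0.8]]]' | grep -E "pos|ft_"
python3 - <<'E'
from h import *
where();print(sensors.get_obs()['joint_pos'])
shift(22,-155,100,90);shift(22,-155,100,-90)
E
```

```text
position: [0.5166, -0.076, 0.1023]
ft_force: [-0.5, -0.3, -0.5]
t 6.55 deck [-31.4 -86.1] z 102.3 F [-0.5 -0.3 -0.5] w 0.09698525521266158
[ 0.48618443  0.28231092 -0.48317102  1.87813191  0.15368662  1.01531659
 -1.54475934]
shift [0.0534 0.0689 0.0025] turn [ 2.2000e-03 -9.0000e-04 -1.5709e+00]
shift [0.0534 0.0689 0.0025] turn [-9.0000e-04 -2.2000e-03  1.5707e+00]
```

```bash
python3 -m inch '[[[0.02,0.03,-0.01,0,0,-0.5,0.8],[0.053,0.069,-0.01,0,0,-1.0,0.8],[0.0534,0.0689,0,0,0,-1.5709,0.8],[0.0534,0.0689,0,0.0022,0,-1.5709,0.8],[0.0534,0.0689,0,0.0022,0,-1.5709,0.8],[0.0534,0.0689,0,0.0022,0,-1.5709,0.8],[0.0534,0.0689,0,0.0022,0,-1.5709,0.8],[0.0534,0.0689,0,0.0022,0,-1.5709,0.8],[0.0534,0.0689,0,0.0022,0,-1.5709,0.8],[0.0534,0.0689,0,0.0022,0,-1.5709,0.8]]]' >/dev/null
python3 -m inch '[[[0,0,0,0,0,-0.13,0.8],[0,0,0,0,0,-0.13,0.8],[0,0,0,0,0,-0.13,0.8]]]' >/dev/null
python3 - <<'E'
from h import *
where();shift(22,-155,60,90)
im=imaging.camera("top");k=comp(mask(im,lambda h,s,v:(v<70)),(337,250))
r=comp(mask(im,lambda h,s,v:(h>100)&(h<125)&(s>150)&(v>50)),(270,227))
c,wh,a=rect(k,.024,"top");print(c,wh,a,D().T@(c-O))
cv2.imwrite('pics/top4.png',cv2.resize(im[180:330,220:440],None,fx=3.4,fy=3.4))
E
```

```text
t 7.85 deck [  21.2 -154.6] z 100.7 F [-0.6 -0.1 -0.3] w 0.10276342454828723
shift [-0.0005  0.0009  0.0407] turn [-0.0023 -0.0023  0.0553]
[456.  -42.5] [89.1  2.4] 94.81 [-88.80587906 -47.38149263]
```

View pics/top4.png

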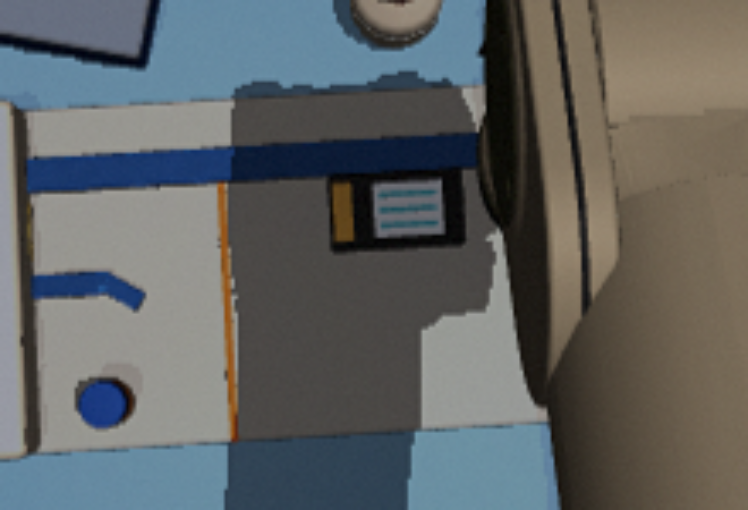

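The chip sits flush along the rail, with its trailing end at about (465,207) in this crop, and the hand is behind it. Next I'll descend, squared to the rail.

```bash
python3 -m inch '[[[0,0.0009,0.03,-0.002,-0.002,0.055,0.8],[0,0.0009,0.055,-0.002,-0.002,0.055,0.8],[0,0.0009,0.066,-0.002,-0.002,0.055,0.8],[0,0.0009,0.066,-0.002,-0.002,0.055,0.8],[0,0.0009,0.066,-0.002,-0.002,0.055,0.8]]]' | grep ft_
python3 - <<'E'
from h import *
where();shift(22,-130,33.5,90)
p=unproj([[356.8,240.9]],.024,"top")[0,:2]*1000;print(D().T@(p-O))
E
```

```text
ft_force: [1.1, -0.6, 0.6]
t 8.4 deck [  23.  -154.6] z 36.5 F [ 1.1 -0.6  0.6] w 0.09854564144243456
shift [ 0.0246 -0.0009  0.003 ] turn [0.0016 0.0007 0.0037]
[  23.44308625 -127.15749641]
```

```bash
python3 -m inch '[[[0.004,-0.001,0.003,0.0016,0,0.0037,0.8],[0.009,-0.001,0.003,0.0016,0,0.0037,0.8],[0.013,-0.001,0.003,0.0016,0,0.0037,0.8],[0.017,-0.001,0.003,0.0016,0,0.0037,0.8],[0.021,-0.001,0.003,0.0016,0,0.0037,0.8],[0.026,-0.001,0.003,0.0016,0,0.0037,0.8],[0.032,-0.0005,0.003,0.0016,0,0.0037,0.8],[0.038,-0.0005,0.003,0.0016,0,0.0037,0.8],[0.044,0,0.003,0.0016,0,0.0037,0.8],[0.05,0,0.003,0.0016,0,0.0037,0.8]]]' | grep ft_
python3 - <<'E'
from h import *
where()
im=imaging.camera("scene");cv2.imwrite('pics/sc5.png',cv2.resize(im[150:330,240:440],None,fx=3.3,fy=3.3))
E
```

```text
ft_force: [0.1, -1.1, -0.5]
t 9.4 deck [  22.3 -104. ] z 32.7 F [ 0.1 -1.1 -0.5] w 0.09715516629765496
```

View pics/sc5.png

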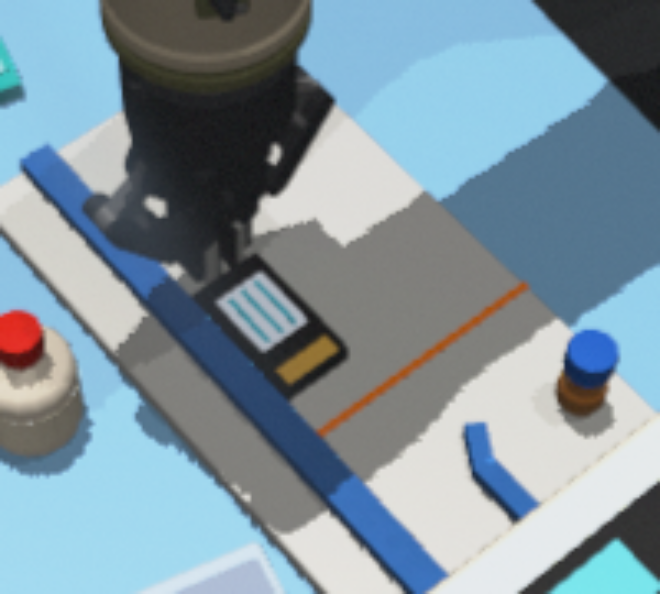

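The chip stays flush with the rail, its leading end just short of the orange line. I'll keep sliding it with a slight bias towards the rail.

```bash
python3 -m inch '[[[0.006,0.0005,0,0,0,0,0.8],[0.012,0.0005,0,0,0,0,0.8],[0.018,0.001,0,0,0,0,0.8],[0.024,0.001,0,0,0,0,0.8],[0.03,0.001,0,0,0,0,0.8],[0.036,0.0012,0,0,0,0,0.8],[0.042,0.0014,0,0,0,0,0.8],[0.048,0.0016,0,0,0,0,0.8],[0.054,0.0018,0,0,0,0,0.8],[0.06,0.002,0,0,0,0,0.8]]]' | grep ft_
python3 - <<'E'
from h import *
where();shift(24,18,32.7,90)
im=imaging.camera("top");cv2.imwrite('pics/top6.png',cv2.resize(im[190:330,220:400],None,fx=4,fy=4))
E
```

```text
ft_force: [-1.0, -0.1, 0.4]
t 10.45 deck [ 24.2 -44.1] z 32.7 F [-1.  -0.1  0.4] w 0.09515452687620882
shift [ 0.0621 -0.0002 -0.0001] turn [-0.0007  0.0006  0.0005]
```

View pics/top6.png

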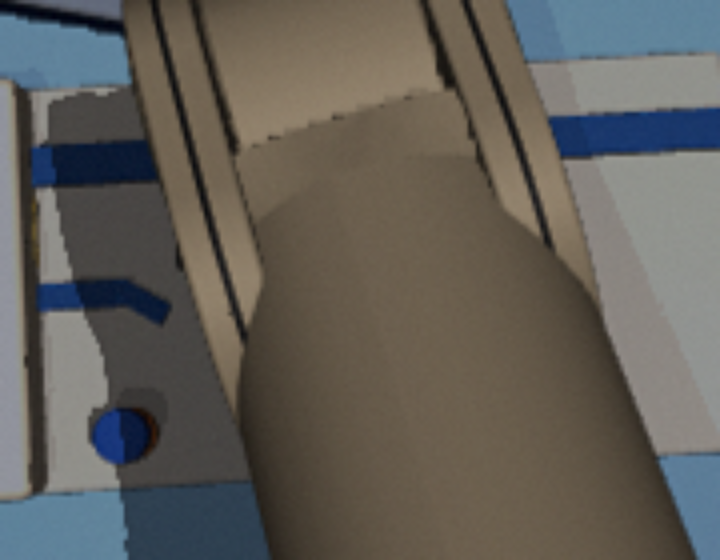

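The arm hides the chip from the top camera. My picture budget is spent, so I'll check by number from the scene camera, using the brass strip.

```bash
cat >> h.py <<'E'
def brass():
    im=imaging.camera("scene")
    m=mask(im,lambda h,s,v:(h>14)&(h<28)&(s>110)&(v>60)).astype(np.uint8)
    n,l,s,c=cv2.connectedComponentsWithStats(m)
    for i in range(1,n):
        if s[i,4]<25: continue
        ce,wh,a=rect(l==i,.024,"scene");q=D().T@(np.array(ce)-O)
        if abs(q[0])<90 and -210<q[1]<110: print('brass deck',np.round(q,1),wh,'rel.angle',round(a-YAW,1))
E
python3 - <<'E'
from h import *
brass()
im=cv2.imread('pics/scene0.png')
imaging.camera=lambda c:im
brass()
E
```

```text
brass deck [25.3 31.1] [30.8 11.7] rel.angle 0.5
brass deck [-24.5 -62.1] [31.2 12. ] rel.angle 5.4
brass deck [-18.2   3.3] [126.8   3.3] rel.angle 0.0
```

It's still flush: the brass is at x 25.3 and the angle is about 0. Now into the pocket.

```bash
python3 -m inch '[[[0.006,0,0,0,0,0,0.8],[0.012,0,0,0,0,0,0.8],[0.018,0,0,0,0,0,0.8],[0.024,0.0002,0,0,0,0,0.8],[0.03,0.0002,0,0,0,0,0.8],[0.036,0.0002,0,0,0,0,0.8],[0.042,0.0003,0,0,0,0,0.8],[0.048,0.0003,0,0,0,0,0.8],[0.054,0.0003,0,0,0,0,0.8],[0.057,0.0003,0,0,0,0,0.8]]]' | grep ft_
python3 - <<'E'
from h import *
where();brass()
E
for i in 1 2 3 4; do python3 -m inch '[[[0.0015,0,0,0,0,0,0.8],[0.0015,0,0,0,0,0,0.8]]]' | grep -E "pos|ft_"; done; python3 -c "
from h import *
where();brass()"
```

```text
ft_force: [0.2, -1.1, 0.1]
t 11.55 deck [24.5 13.3] z 32.7 F [ 0.2 -1.1  0.1] w 0.10013549413693033
brass deck [-64.2   3. ] [34.6  4.4] rel.angle 0.0
brass deck [24.9 86.7] [30.2 11. ] rel.angle -0.0
position: [0.5635, 0.0285, 0.0326]
ft_force: [0.1, -0.4, 0.3]
position: [0.5633, 0.03, 0.0326]
ft_force: [-0.9, 0.4, -0.1]
position: [0.5632, 0.0317, 0.0326]
ft_force: [0.4, 1.1, 0.1]
position: [0.5631, 0.0324, 0.0326]
ft_force: [0.5, -2.6, 0.7]
t 12.4 deck [24.5 17.8] z 32.6 F [ 0.5 -2.6  0.7] w 0.10322039572257412
brass deck [24.9 89.3] [30.1  6.7] rel.angle -0.0
```

Contact is starting to build. I'll press until the force is clear.

```bash
for i in 1 2 3 4; do python3 -m inch '[[[0.0015,0,0,0,0,0,0.8],[0.0015,0,0,0,0,0,0.8]]]' | grep -E "pos|ft_"; done; python3 -c "
from h import *
where();brass()"
```

```text
position: [0.5631, 0.0326, 0.0326]
ft_force: [-0.8, -5.9, 1.0]
position: [0.5631, 0.0326, 0.0326]
ft_force: [0.2, -12.1, 2.6]
position: [0.563, 0.0328, 0.0326]
ft_force: [0.8, -15.7, 3.7]
position: [0.5631, 0.0328, 0.0327]
ft_force: [-0.1, -18.8, 4.0]
t 13.25 deck [24.5 18.3] z 32.7 F [ -0.1 -18.8   4. ] w 0.09534214724662232
brass deck [24.9 89.3] [30.1  6.7] rel.angle -0.0
```

The chip has stopped hard against the reader. I'll back straight off, lift, and check.

```bash
python3 -m inch '[[[-0.006,0,0,0,0,0,0.8],[-0.015,0,0,0,0,0,0.8],[-0.03,0,0,0,0,0,0.8],[-0.045,0,-0.02,0,0,0,0.8],[-0.06,0,-0.07,0,0,0,0.8],[-0.1,0,-0.12,0,0,0,0.8],[-0.15,0,-0.14,0,0,0,0.8],[-0.19,0,-0.15,0,0,0,0.8],[-0.22,0,-0.15,0,0,0,0.8],[-0.22,0,-0.15,0,0,0,0.8]]]' | grep ft_
python3 - <<'E'
from h import *
where();brass()
im=imaging.camera("top")
k=comp(mask(im,lambda h,s,v:(v<70)),(255,240));c,wh,a=rect(k,.024,"top");print('chip',np.round(D().T@(c-O),1),wh,a-90-YAW)
E
```

```text
ft_force: [0.5, -0.2, -0.2]
t 14.3 deck [  23.4 -203.6] z 182.9 F [ 0.5 -0.2 -0.2] w 0.09715407939746756
brass deck [-18.2   3.4] [126.8   3.6] rel.angle 0.0
brass deck [24.9 89.2] [30.   6.5] rel.angle 0.7
chip [ 0.5 62.1] [179.  87.] -90.53
```

Run:
```python
from h import *
im=imaging.camera("top");v=im.max(2)
ys,xs=np.mgrid[225:265,222:290];px=np.c_[xs.ravel(),ys.ravel()]
q=(unproj(px,.024,"top")[:,:2]*1000-O)@D();d=v[px[:,1],px[:,0]]
for x in (10,20,30,40):
    s=(abs(q[:,0]-x)<1.2)&(q[:,1]>10)&(q[:,1]<45);o=np.argsort(q[s,1]);print(x,[(round(float(a)),int(b)) for a,b in zip(q[s,1][o],d[s][o])][::2])
for y in (40,80):
    s=(abs(q[:,1]-y)<1.2)&(q[:,0]>-5)&(q[:,0]<60);o=np.argsort(q[s,0]);print('y',y,[(round(float(a)),im[px[s][i][1],px[s][i][0]].tolist()) for a,i in zip(q[s,0][o],o)][::2])
```

```text
10 [(11, 142), (15, 143), (16, 142), (18, 141), (20, 143), (22, 143), (23, 143), (25, 146), (29, 111), (32, 18), (36, 25), (39, 24), (43, 34)]
20 [(11, 145), (12, 143), (14, 142), (16, 145), (18, 144), (21, 144), (25, 141), (28, 145), (32, 23), (35, 25), (37, 24), (39, 22), (41, 21), (42, 108), (44, 113)]
30 [(10, 143), (14, 142), (17, 144), (21, 145), (24, 144), (26, 148), (28, 141), (29, 41), (31, 13), (33, 23), (35, 24), (38, 23), (42, 83)]
40 [(11, 145), (15, 146), (17, 143), (18, 145), (20, 144), (22, 145), (24, 144), (25, 145), (29, 98), (32, 19), (36, 21), (40, 22), (43, 45), (45, 99)]
y 40 [(-4, [137, 143, 143]), (0, [136, 141, 141]), (3, [144, 150, 151]), (7, [18, 20, 21]), (8, [24, 23, 23]), (10, [24, 22, 23]), (12, [24, 25, 24]), (14, [21, 20, 20]), (15, [19, 21, 21]), (17, [23, 24, 23]), (19, [20, 21, 21]), (23, [16, 16, 18]), (26, [12, 12, 16]), (30, [15, 17, 18]), (33, [21, 20, 22]), (37, [18, 19, 19]), (40, [19, 22, 20]), (42, [21, 24, 24]), (44, [15, 18, 21]), (46, [99, 50, 25]), (47, [107, 57, 27]), (49, [101, 52, 24]), (51, [101, 53, 25]), (53, [102, 53, 24]), (55, [101, 51, 24]), (58, [98, 49, 22])]
y 80 [(-5, [101, 51, 24]), (-1, [96, 48, 19]), (2, [78, 59, 54]), (6, [37, 39, 43]), (9, [22, 22, 24]), (13, [23, 24, 22]), (14, [19, 20, 21]), (16, [25, 25, 26]), (18, [25, 24, 25]), (20, [21, 21, 22]), (21, [24, 23, 23]), (23, [26, 26, 25]), (25, [25, 23, 25]), (27, [28, 28, 28]), (29, [19, 21, 20]), (32, [22, 22, 23]), (36, [17, 18, 19]), (39, [19, 17, 19]), (43, [21, 21, 22]), (46, [98, 48, 21]), (50, [102, 53, 27]), (53, [102, 54, 25]), (55, [102, 53, 25]), (57, [101, 51, 22]), (59, [101, 53, 25])]
```

The trailing end is at y ≈ 29–30 and straight. The long side is flush with the rail at x ≈ 45, and the chip is home.

```bash
python3 -c "
from workcell import order
print(order.hand_in())"
```

```text
the job is handed in; nothing more can be done
None
```

The chip is in the pocket, hard against the reader and flush with the rail by camera and force readings. I handed the job in after about 14 s on the robot clock with the arm clear of everything; no verdict was returned.

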